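# Centre the egg cup on its serving stand

## Task

The wobbly blue egg cup with its egg has been left near the edge of the little round white stand on the wooden board. Nudge the cup gently with the fingertips until its saucer rim, seen from above, lies wholly inside the thin black ring drawn on the stand, upright and with the egg still in it, then back away. Never grip, lift or tip the cup or put the fingers astride it, do not touch the egg, and leave the stand and everything else where they are.

Things in the scene. Friction and masses are not known exactly. Their poses are not given: they have to be found in the camera images.
- cup: Loose blue ceramic egg cup, 100 g, round about z, wobbly: it stands on a foot only 32 mm across, 3 mm high. Over that a saucer rim 52 mm across (its widest), 3 to 10 mm up, then a bowl 28 to 50 mm across, brim 34 mm up; egg top 61 mm up. Origin: centre of underside, z up. Starts 26 to 32 mm off the stand's middle in any direction. Pushed at the saucer rim it slides; higher it may tip.
- egg: Loose egg, 55 g, 39 mm thick and 51 mm tall, standing in the cup and free to rock in it. Origin: its lower end, about 10 mm above the cup's underside; z along the egg, up.
- stand: Loose heavy (0.75 kg) round white stone stand on the board: flat top 108 mm across, 30 mm above its underside. Origin: centre of underside, z up. A thin black ring is painted flat on the top about its middle, mean radius 34 mm, line 2 mm wide. The cup's saucer rim is inside it when the cup is within 7 mm of the middle.
- board: Fixed wooden breakfast board lying on the counter, 340 mm (x) by 500 mm (y), 12 mm thick, carrying the stand near its middle. Origin: centre of the underside, on the counter.
- salt: Loose white salt shaker with steel top, 38 mm diameter, 66 mm tall. Origin: centre of its underside. Leave alone.
- pepper: Loose black pepper shaker with steel top, 38 mm diameter, 66 mm tall. Origin: centre of its underside. Leave alone.
- mug: Loose white mug, 74 mm diameter, 80 mm tall, handle towards its +y. Origin: centre of its underside. Leave alone.
- spoon: Loose teaspoon lying along its x, 140 mm long. Leave alone.
- jam: Loose jam jar with red cap, 52 mm diameter, 65 mm tall. Origin: centre of its underside. Leave alone.
- soap: Loose green bottle of washing-up liquid on the counter, 60 mm diameter, 190 mm tall. Origin: centre of its underside. Leave alone.
- bowl: Loose white bowl on the counter, 130 mm diameter, 50 mm tall. Origin: centre of its underside. Leave alone.
Not all that is in view belongs to the job. Leave any green look-alike of the egg alone.

How it is judged (in metres and radians):
At the end, for the whole second after the job is handed in: The cup stands upright (within 3 degrees) and still on the stand with its middle within 7 mm of the stand's middle (its saucer rim inside the ring), the egg is in the cup and at rest, and the stand is within 12 mm of where it began (horizontal distance between cup and stand below 0.007 m and z of cup in the frame of stand between 0.027 and 0.033 m and angle between cup's own z axis and vertical below 0.05 rad and linear speed of cup below 0.01 m/s and horizontal distance between egg and cup below 0.01 m and z of egg in the frame of cup below 0.017 m and angle between egg's own z axis and vertical below 0.5 rad and linear speed of egg below 0.03 m/s and angle between stand's own z axis and vertical below 0.03 rad and distance of stand from where it was at the start of the episode below 0.012 m); the robot touches nothing.
It fails at once if the cup is lifted more than 6 mm off the stand, or the fingers are put astride it to grip it (grasp point within 12 mm of its axis and less than 70 mm above its underside) (z of cup in the frame of stand above 0.036 m or (horizontal distance between the grasp point and cup below 0.012 m and z of the grasp point in the frame of cup below 0.07 m)).
It fails at once if the cup falls off the stand or is tipped by more than 12 degrees, or the egg leaves it (z of cup in the frame of stand below 0.022 m or angle between cup's own z axis and vertical above 0.22 rad or distance between egg and cup above 0.03 m).
It fails at once if the cup is pushed or squeezed with more than 8 N (contact force between any of the fingers, the arm and cup above 8 N).
It fails at once if the robot touches the egg (contact force between any of the fingers, the arm and egg above 0.3 N).
It fails at once if the stand is shifted by more than 12 mm or another thing by more than 20 mm (distance of stand from where it was at the start of the episode above 0.012 m or distance of any of salt, pepper, mug, spoon, jam, soap, bowl from where it was at the start of the episode above 0.02 m).
It also fails if it takes over 48 s, if anything falls off the work surface, if the arm or the gripper's body presses on something with over 40 N, if the wrist force passes 120 N, or if a joint passes its speed limit or range.

## Robot

A 6-joint arm with a two-finger parallel gripper is mounted at the origin on the work surface. World frame = base frame: x ahead of the robot, y to its left, z up, the work surface at z = 0. Lengths are in m, angles in degrees, forces in N, time in s.
With the tool pointing down it reaches from about 0.4 to 0.825 m from the base axis. Payload 7 kg.
Tool frame: the origin (TCP) lies at the very end of the fingers, on their centre line; the grasp point (between the pads) lies 19 mm behind it; z points along the fingers, y is the line along which they close (so a half turn about z gives the same grasp; the last joint's range is limited). The gripper opens to 88 mm and grips with 3 to 60 N. Pads are 19 mm wide; open, the fingers measure 130 mm over their backs; the gripper's body (78 mm by 193 mm) begins 47 mm behind the grasp point.
Start: joints at [80.965, 20.546, 0.682, 0, -70.136, -16.507], TCP at [0.291, 0.609, 0.227] pointing down, gripper open.
Joint ranges: [-176.03, 176.03], [-82.01, 121.73], [-58.28, 71.71], [-173.87, 95.51], [-174.79, -0.11], [-173.66, 173.66]. Speed limits (degrees/s): [136.94, 136.94, 172.46, 180, 180, 180].

## Interface

Orientations are given as [roll, pitch, yaw] about the fixed x, y, z axes, in that order (R = Rz(yaw) Ry(pitch) Rx(roll)).
In Python, from plant import r gives the robot as it stands. The module is installed in compiled form; this text tells all that it offers.
- The arm moves only by the tool jog_arm, never from a script. Its arguments are lists of equal length, an entry for each row: "travel": the shift along the tool's x, y, z each as a share of 50 cm, from -1 to 1, a list of three; "dr": the turn, a rotation vector about the tool's x, y, z each as a share of 360 degrees, from -1 to 1, a list of three; "claw": the opening, from 0 (shut) to 1 (fully open). A call has exactly 10 rows; each row is the pose to reach, as a shift and turn from the pose commanded when the call began, along the tool's axes at that moment, turning the shorter way round; what a row does not reach only later rows make up. A row lasts 1/8 s, in which the tool goes at most 62.5 mm and 10.7 degrees, less where a joint would pass 70% of its speed; a pose out of reach is approached as far as the arm can. A call with a number of a shift or a turn outside -1 to 1 is refused whole. A call with a gripper value outside its range is refused whole. The fingers move at their own pace and stop on an object; "newtons" is the grip in N (left out, the last holds). Time passes only in rows, so rows that repeat a pose let the fingers close, or fill a call up. It gives the time, the measured TCP pose, the force, the opening and the grip force at its end, in the units of the state.
- r.get_state(): the state, without advancing time (a new reading comes with each control period).
- r.capture(name): name is "side" or "top" or "wrist"; returns a dict with "pixels" (400x640x3 uint8, red, green, blue), "range_z" (400x640 float32, m along the optical axis (not along the pixel's ray), 0 where there is no reading), "fx", "fy", "cx", "cy" (pixels), "dist_coeffs" ([k1, k2, p1, p2, k3] as OpenCV has them; the pictures are not rectified), "position" and "attitude" of the camera in the world; the wrist camera has in their place "hand_eye" (4x4, takes a point from camera to tool coordinates, whose origin is the TCP and whose axes are the flange's). Camera axes: x right, y up, looking along -z (the intrinsics and any distortion apply to the point x, -y, -z); pixel columns grow to the right and rows downward; lengths in m; the calibration is good to about 2 mm. A picture is of the moment at which its call begins: read the wrist's pose just before it.
- r.close_job(): hands the job in; it is judged then, once.
Trained networks look in the newest picture that a camera, given by its name, has taken for a name from the list of things; names that differ only in an ending like _2 or _b are one class to them, and where a whole thing is asked for, a point or a joint stands for the part that bears it (a point fixed in the world has none). Each returns a list of dicts, best first, with "conf" (0 to 1); they miss things now and then, are a little off and sometimes report something else, mostly with a low value. They report only what shows in the picture. A call takes as long as a camera call. They do not tell look-alikes from the thing itself.
- r.boxes_of(name, camera): "extent" ([left, top, right, bottom] in pixels, round what is visible of it).
- r.regions_of(name, camera): "pixels" (400x640 bool, what is visible of it) and "extent" ([left, top, right, bottom] in pixels, round what is visible of it).
- r.tip_of(name, camera): "at" ([column, row] in pixels: a listed point, or the origin of a listed thing).
The state is a dict: "time_s": time; "joints": joint angles; "qd": joint speeds; "joint_torque": joint torques, N m; "tcp_pos": TCP position; "eef_rot": TCP orientation; "contact_force": force on the tool from outside, world axes, zero at the start; "moment": the same for the moment, N m; "gripper_width": finger opening in m; "gripper_force": force on a finger pad.
Only numpy, scipy, OpenCV 4.12 (cv2) and the standard library are available. Lean on these libraries where they do the work, as an engineer would, in place of code of your own. Each camera call takes 0.05 s, during which the arm holds its last target. There are 200 camera calls.

## Working session

There is one attempt and no reset: what is moved stays moved. The work goes in short steps, Python scripts to look and compute and a tool call to move; the robot and the scene stay as the last step left them, time stands still between calls to the robot, and variables do not carry over. Pictures are saved under pics/ and viewed, at most 10 in all, crops included, and the job is handed in when it is done.

Besides the shell and the picture viewer there is one more tool, called after "Call:" as name(argument=value, ...) on one line, values as JSON. jog_arm: Moves the arm, as the interface text tells. Its arguments: {"type":"object","properties":{"travel":{"type":"array"},"dr":{"type":"array"},"claw":{"type":"array"},"newtons":{"type":"number"}},"required":["travel","dr","claw"]}

```bash
mkdir -p pics; python3 - <<'E'
from plant import r
import cv2,numpy as np
s=r.get_state();print(s)
for c in("top","side"):
    d=r.capture(c);cv2.imwrite(f"pics/{c}0.png",d["pixels"][...,::-1])
    print(c,{k:v for k,v in d.items() if k not in("pixels","range_z")})
    for n in("cup","stand","egg"):
        print(n,[(b["extent"],round(b["conf"],2)) for b in r.boxes_of(n,c)])
E
```

```text
{'time_s': 0.0, 'joints': array([ 8.09648606e+01,  2.05877195e+01,  6.31973937e-01, -1.87075965e-02,
       -7.01362596e+01, -1.65065926e+01]), 'qd': array([ 0.11532103,  0.00369634, -0.14281958,  0.0916643 ,  0.04394581,
        0.03995209]), 'joint_torque': array([ 1.12059966e-03, -5.82713699e+01,  2.93068725e+01,  6.99735671e+00,
        7.16081529e-03, -1.50202518e-04]), 'tcp_pos': array([0.29086069, 0.60855667, 0.2256554 ]), 'eef_rot': array([ 1.79906790e+02, -9.28166976e-03, -2.55480952e+01]), 'contact_force': array([ 0.82254718, -1.4882615 , -0.20258963]), 'moment': array([0.0093259 , 0.00755578, 0.01990733]), 'gripper_force': 0.0, 'gripper_width': 0.08799620488851725}
top {'fx': 490.567155418985, 'fy': 490.567155418985, 'cx': 313.75035428614683, 'cy': 203.48887262436887, 'dist_coeffs': array([-0.04986098,  0.        ,  0.        ,  0.        ,  0.        ]), 'position': array([0.31956551, 0.02033134, 1.45608538]), 'attitude': array([ 11.49563445,   0.33069675, -98.58587952])}
cup [([310.0, 200.8, 319.5, 209.2], 0.5)]
stand [([299.5, 199.9, 337.7, 236.0], 0.63)]
egg [([308.4, 200.6, 321.6, 209.9], 0.71)]
side {'fx': 420.958461462605, 'fy': 420.958461462605, 'cx': 318.78442669519046, 'cy': 197.06032336075847, 'dist_coeffs': array([-0.10913375,  0.        ,  0.        ,  0.        ,  0.        ]), 'position': array([-0.09300886, -0.70968594,  0.61812684]), 'attitude': array([ 60.6259923 ,   1.50111172, -44.06039375])}
cup [([303.2, 203.0, 341.0, 230.6], 0.68), ([320.3, 193.4, 337.7, 213.1], 0.58)]
stand [([301.4, 201.0, 342.3, 230.5], 0.91)]
egg [([402.3, 263.0, 421.4, 284.1], 0.69), ([326.1, 187.4, 330.9, 202.5], 0.59), ([283.6, 167.4, 303.5, 188.5], 0.55)]
```

```bash
cat > h.py <<'E'
from plant import r
import cv2,numpy as np
from scipy.spatial.transform import Rotation as R
def E(a): return R.from_euler('xyz',a,degrees=True).as_matrix()
def shot(c):
    s=r.get_state(); d=r.capture(c)
    if c=='wrist':
        T=np.eye(4);T[:3,:3]=E(s['eef_rot']);T[:3,3]=s['tcp_pos']; d['T']=T@np.array(d['hand_eye'])
    else:
        T=np.eye(4);T[:3,:3]=E(d['attitude']);T[:3,3]=d['position'];d['T']=T
    d['K']=np.array([[d['fx'],0,d['cx']],[0,d['fy'],d['cy']],[0,0,1]])
    return d
def cloud(d):
    v,u=np.mgrid[:400,:640]
    p=cv2.undistortPoints(np.stack([u,v],-1).reshape(-1,1,2).astype(float),d['K'],d['dist_coeffs']).reshape(400,640,2)
    z=d['range_z'];c=np.stack([p[...,0]*z,-p[...,1]*z,-z],-1)
    w=c@d['T'][:3,:3].T+d['T'][:3,3]; w[z==0]=np.nan
    return w
def plane(d,uv,z):
    p=cv2.undistortPoints(np.array(uv,float).reshape(-1,1,2),d['K'],d['dist_coeffs']).reshape(-1,2)
    g=np.c_[p[:,0],-p[:,1],-np.ones(len(p))]@d['T'][:3,:3].T
    o=d['T'][:3,3];return o+g*((z-o[2])/g[:,2:])
def proj(d,w):
    c=(np.atleast_2d(w)-d['T'][:3,3])@d['T'][:3,:3]
    return cv2.projectPoints((c*[1,-1,-1]).reshape(-1,1,3),np.zeros(3),np.zeros(3),d['K'],np.array(d['dist_coeffs']))[0].reshape(-1,2)
E
python3 - <<'E'
from h import *
a=cv2.imread('pics/top0.png');b=cv2.imread('pics/side0.png')
a=cv2.resize(a[140:300,230:430],(800,600*0+640))[:600]
b=cv2.resize(b[130:310,230:470],(800,600))
cv2.imwrite('pics/topc.png',a);cv2.imwrite('pics/sidec.png',b)
d=shot('top');print(plane(d,[[318.6,218],[314.8,205]],0.042))
d=shot('side');print(plane(d,[[322,216]],0.042))
E
```

```text
[[ 0.5602053  -0.02208828  0.042     ]
 [ 0.60020583 -0.01690714  0.042     ]]
[[ 0.54449308 -0.04116716  0.042     ]]
```

View pics/topc.png

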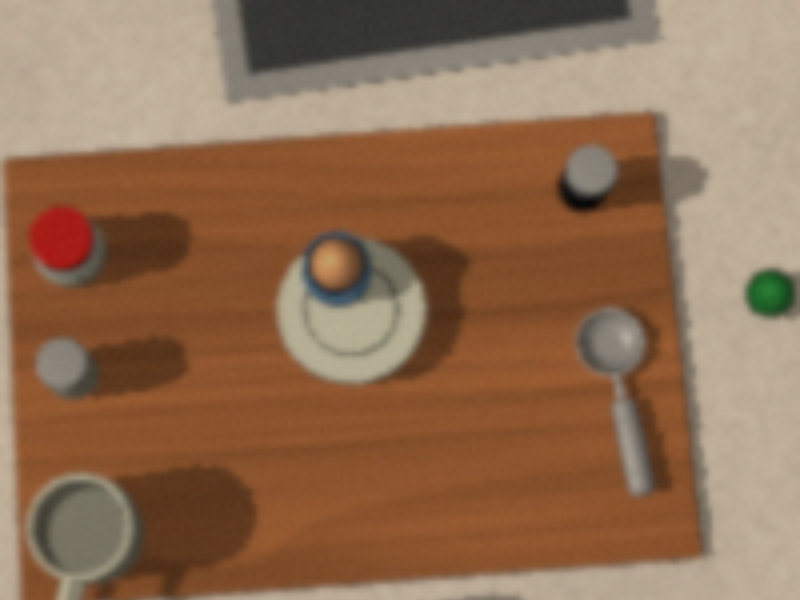

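View pics/sidec.png

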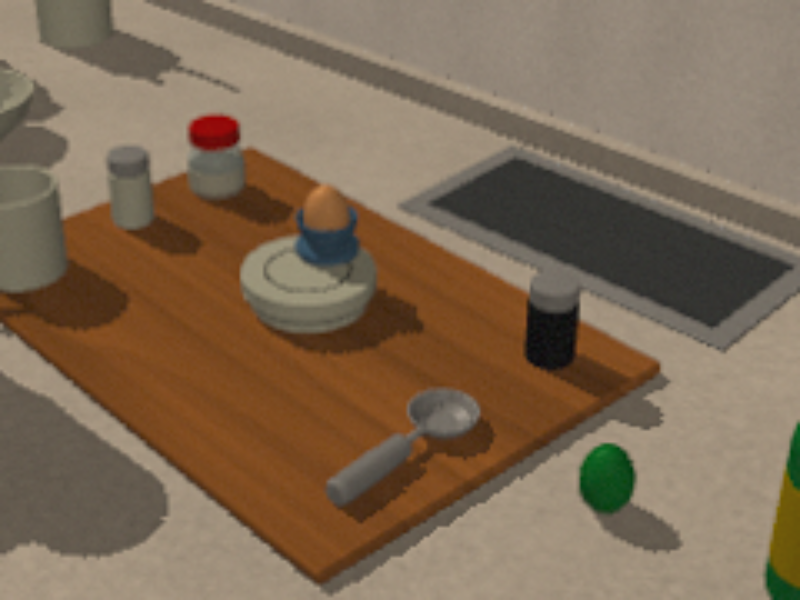

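The cup and egg sit at the far (+x) edge of the stand: cup at about (314, 206) and stand middle at about (318, 217.5) in the top image. I'll push from the far side and get a closer wrist view first.

```bash
python3 - <<'E'
from h import *
d=shot('wrist');np.set_printoptions(precision=3,suppress=True);print(np.array(d['hand_eye']),d['fx'],d['cx'],d['cy'],d['dist_coeffs'])
E=E([180,0,0])
s=r.get_state();from h import E as e
M=e(s['eef_rot'])
print(M.T@(np.array([.52,-.02,.30])-s['tcp_pos'])/.5)
E
```

```text
[[-0.     0.956  0.292  0.081]
 [ 1.    -0.     0.001  0.001]
 [ 0.001  0.292 -0.956 -0.157]
 [ 0.     0.     0.     1.   ]] 330.5029403441915 323.5212548196665 192.73240189789496 [0.009 0.    0.    0.    0.   ]
[ 0.956  0.938 -0.147]
```

Call:
jog_arm(travel=[[0.08,0.07,-0.1],[0.2,0.17,-0.15],[0.31,0.27,-0.15],[0.42,0.37,-0.15],[0.53,0.46,-0.15],[0.64,0.56,-0.15],[0.75,0.66,-0.15],[0.85,0.75,-0.15],[0.95,0.84,-0.15],[1.0,0.88,-0.1]], dr=[[0,0,-0.01],[0,0,-0.02],[0,0,-0.03],[0,0,-0.04],[0,0,-0.05],[0,0,-0.06],[0,0,-0.07],[0,0,-0.08],[0,0,-0.09],[0,0,-0.1]], claw=[0.34,0.34,0.34,0.34,0.34,0.34,0.34,0.34,0.34,0.34])

```text
time_s: 1.8
tcp_pos: [0.5283, 0.053, 0.2905]
eef_rot: [-180.0, -0.2, 10.6]
contact_force: [1.2, 1.2, 0.1]
gripper_width: 0.0298
gripper_force: 0.0
```

Call:
jog_arm(travel=[[0,0,0.02],[0,0,0.04],[0,0,0.06],[0,0,0.08],[0,0,0.1],[0,0,0.1],[0,0,0.1],[0,0,0.1],[0,0,0.1],[0,0,0.1]], dr=[[0,0,0],[0,0,0],[0,0,0],[0,0,0],[0,0,0],[0,0,0],[0,0,0],[0,0,0],[0,0,0],[0,0,0]], claw=[0.34,0.34,0.34,0.34,0.34,0.34,0.34,0.34,0.34,0.34])

```text
time_s: 3.05
tcp_pos: [0.5273, 0.0548, 0.2394]
eef_rot: [-180.0, -0.0, 10.5]
contact_force: [0.6, 0.0, 0.0]
gripper_width: 0.0298
gripper_force: 0.0
```

```bash
python3 - <<'E'
from h import *
np.set_printoptions(precision=4,suppress=True)
s=r.get_state();print(s['time_s'],s['tcp_pos'],s['eef_rot'],s['gripper_width'])
d=shot('wrist');w=cloud(d);im=d['pixels'];cv2.imwrite('pics/w1.png',im[...,::-1])
np.savez('w1.npz',im=im,w=w)
z=w[...,2];m=(np.hypot(w[...,0]-.565,w[...,1]+.02)<.045)
v=z[m];print(np.histogram(v[(v>.02)&(v<.12)],20))
hsv=cv2.cvtColor(im,cv2.COLOR_RGB2HSV)
blue=(hsv[...,0]>95)&(hsv[...,0]<125)&(hsv[...,1]>110)&(z>.04)&(z<.11)
print(blue.sum(),np.nanmin(w[blue],0),np.nanmax(w[blue],0))
for n in('cup','egg','stand'):
  print(n,[(b['at'],b['conf']) for b in r.tip_of(n,'wrist')],[(b['extent'],b['conf']) for b in r.boxes_of(n,'wrist')])
E
```

```text
3.05 [0.5273 0.0548 0.2394] [-179.994    -0.0155   10.45  ] 0.029848429924128974
(array([2746,  778,   13,  111,   38,    3,   31,   44,   63,   69,  129,
        256,   34,   50,   85,  140,  198,  208,  260,  176]), array([0.0385, 0.0417, 0.045 , 0.0482, 0.0515, 0.0547, 0.058 , 0.0612,
       0.0645, 0.0677, 0.071 , 0.0742, 0.0775, 0.0807, 0.084 , 0.0872,
       0.0905, 0.0938, 0.097 , 0.1003, 0.1035]))
235 [ 0.57   -0.0377  0.0493] [0.6172 0.0102 0.0764]
cup [([398.9, 119.5], 0.71)] [([375.2, 94.5, 428.9, 146.7], 0.92)]
egg [([620.9, 211.8], 0.85), ([401.6, 122.5], 0.78)] [([387.2, 102.8, 430.2, 145.3], 0.71), ([614.2, 201.3, 640.0, 232.1], 0.62)]
stand [([390.6, 142.5], 0.7)] [([345.7, 95.8, 450.3, 195.8], 0.75), ([159.8, 0.5, 640.0, 275.8], 0.39)]
```

View pics/w1.png

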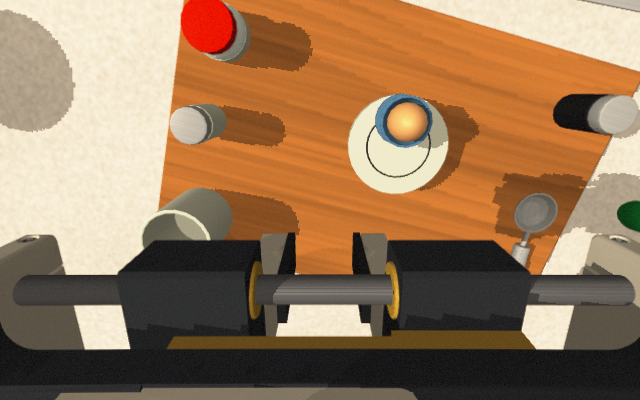

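```bash
cat >> h.py <<'E'
def fitc(p,rad):
    from scipy.optimize import least_squares
    return least_squares(lambda c:np.hypot(p[:,0]-c[0],p[:,1]-c[1])-rad,np.median(p,0)[:2],loss='soft_l1',f_scale=.001)
def measure(d,zt=.0415,box=(345,90,452,200),fixed=None):
    im=d['pixels'];hsv=cv2.cvtColor(im,cv2.COLOR_RGB2HSV).astype(int);g=im.astype(int)
    M=np.zeros((400,640),bool);l,t,rr,b=box;M[t:b,l:rr]=1
    blue=M&(hsv[...,0]>92)&(hsv[...,0]<130)&(hsv[...,1]>80)
    notboard=M&~((hsv[...,0]<20)&(hsv[...,1]>140))
    # brim outer edge of cup: hull of blue
    v,u=np.nonzero(blue); h=cv2.convexHull(np.c_[u,v].astype(np.int32))[:,0]
    ph=plane(d,h,zt+.034)
    print('blue n',blue.sum(),'brim fit r25',*(lambda f:(f.x,np.sqrt(np.mean(f.fun**2)),f.fun.std()))(fitc(ph,.0245)))
    # black ring: dark thin pixels on stand
    gray=im.max(2).astype(np.uint8)
    bh=cv2.morphologyEx(gray,cv2.MORPH_BLACKHAT,np.ones((7,7),np.uint8))
    v,u=np.nonzero(M&(bh>60)&(hsv[...,1]<80)); pr=plane(d,np.c_[u,v],zt)
    return ph,pr,blue,bh
E
python3 - <<'E'
from h import *
np.set_printoptions(precision=4,suppress=True)
d=shot('wrist');w=cloud(d)
ph,pr,blue,bh=measure(d)
f=fitc(pr,.034);k=abs(f.fun)<.004;print('ring',len(pr),f.x,k.sum());f=fitc(pr[k],.034);print(f.x,f.fun.std(),f.fun.mean())
# stand disc via edge: white sat<80
hsv=cv2.cvtColor(d['pixels'],cv2.COLOR_RGB2HSV)
m=(hsv[...,1]<70)&(hsv[...,2]>150);m[:90]=0;m[200:]=0;m[:,:340]=0;m[:,455:]=0
v,u=np.nonzero(m);h=cv2.convexHull(np.c_[u,v].astype(np.int32))[:,0];p=plane(d,h,.0415);f=fitc(p,.0535);print('disc',f.x,f.fun)
z=w[...,2];print('stand z',np.nanmedian(z[m]),'board z',np.nanmedian(z[230:250,310:340]),np.nanmedian(z[200:215,330:350]))
c=w[(z>.068)&(z<.08)&blue];print('brim pts',len(c),fitc(c,.0245).x,np.median(c,0))
E
```

```text
blue n 984 brim fit r25 [ 0.5942 -0.0108] 0.0015894598163821263 0.0010546740207687346
ring 328 [ 0.5665 -0.0207] 269
[ 0.5663 -0.0206] 0.0007848827164929574 -3.771958377012344e-05
disc [ 0.5665 -0.0198] [ 0.0004  0.0002  0.0004  0.0002  0.0004  0.0003  0.0003 -0.0001  0.
 -0.0001 -0.0002 -0.     -0.0003 -0.0003 -0.0002 -0.0003 -0.0003 -0.0005
 -0.0005 -0.0001  0.0003  0.0003  0.0004  0.0008  0.0005  0.0004  0.0006
  0.0001 -0.0001 -0.0003 -0.0009 -0.0003 -0.0005 -0.0004 -0.0002 -0.0001
 -0.0002 -0.0001 -0.0002 -0.0002]
stand z 0.04111093845865155 board z 0.011101345244221295 0.011032078756656793
brim pts 533 [ 0.5937 -0.0135] [ 0.5956 -0.0164  0.0747]
```

The wrist view shows the stand at about (398, 145) and the cup brim at about (404, 121). That puts the stand middle at (0.566, -0.020) and the cup at (0.594, -0.0135), so the offset is 28 mm at about 14°, within the stated range. Next I'll move to the far side, tilted 15° so the fingertips reach the saucer rim first.

Call:
jog_arm(travel=[[0.04,0.03,0],[0.08,0.06,0.0],[0.12,0.09,0.0],[0.16,0.12,0.05],[0.196,0.153,0.1],[0.196,0.153,0.15],[0.196,0.153,0.2],[0.196,0.153,0.2],[0.196,0.153,0.2],[0.196,0.153,0.2]], dr=[[0,-0.007,-0.002],[0,-0.014,-0.004],[0,-0.021,-0.006],[-0.001,-0.028,-0.008],[-0.0012,-0.035,-0.009],[-0.0012,-0.0417,-0.009],[-0.0012,-0.0417,-0.009],[-0.0012,-0.0417,-0.009],[-0.0012,-0.0417,-0.009],[-0.0012,-0.0417,-0.009]], claw=[0.34,0.34,0.34,0.34,0.34,0.34,0.34,0.34,0.34,0.34])

```text
time_s: 4.7
tcp_pos: [0.6382, -0.0025, 0.1409]
eef_rot: [180.0, 14.9, 13.7]
contact_force: [0.5, -0.2, -0.0]
gripper_width: 0.0301
gripper_force: 0.0
```

```bash
python3 - <<'E'
from h import *
np.set_printoptions(precision=4,suppress=True)
s=r.get_state();print(s['tcp_pos'],s['eef_rot'])
M=E(s['eef_rot']);print(M)
d=shot('wrist');cv2.imwrite('pics/w2.png',d['pixels'][...,::-1])
w=cloud(d);print(proj(d,[[.566,-.02,.0415],[.594,-.0135,.076]]))
hsv=cv2.cvtColor(d['pixels'],cv2.COLOR_RGB2HSV);z=w[...,2]
blue=(hsv[...,0]>92)&(hsv[...,0]<130)&(hsv[...,1]>80)
c=w[(z>.068)&(z<.08)&blue];print('brim',len(c),c.min(0),c.max(0),fitc(c,.0245).x)
c=w[(z>.043)&(z<.056)&blue];print('low',len(c),c.min(0),c.max(0),fitc(c,.0255).x)
white=(hsv[...,1]<90)&(abs(z-.0415)<.004)&(np.hypot(w[...,0]-.566,w[...,1]+.02)<.058)
print('stand',white.sum(),np.median(z[white]));p=w[white][:,:2];h=cv2.convexHull(p.astype(np.float32))[:,0];f=fitc(h,.0535);print(f.x,f.fun.std())
for dist in(.03,.045): 
  t=np.array([.594,-.0135,0])+dist*np.array([.972,.237,0]);t[2]=.047;print(t,M.T@(t-s['tcp_pos'])/.5)
E
```

```text
[ 0.6382 -0.0025  0.1409] [179.9855  14.8669  13.7275]
[[ 0.9389  0.2374 -0.2492]
 [ 0.2294 -0.9714 -0.0611]
 [-0.2566  0.0002 -0.9665]]
[[322.0206 238.6553]
 [322.1863 238.6128]]
brim 556 [ 0.5746 -0.0384  0.068 ] [0.6188 0.0097 0.0761] [ 0.5933 -0.0145]
low 985 [ 0.5837 -0.2041  0.0455] [0.6542 0.0113 0.0558] [ 0.5899 -0.0156]
stand 2838 0.0409543668733177
[ 0.5673 -0.0205] 0.0011327823003896842
[ 0.6232 -0.0064  0.047 ] [0.0182 0.0004 0.1895]
[ 0.6377 -0.0028  0.047 ] [0.0472 0.0004 0.1818]
```

View pics/w2.png

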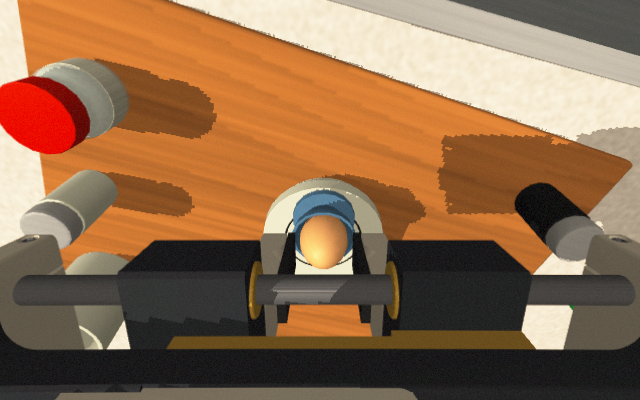

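The wrist view shows the cup centred between the fingers at about (322, 215), with the stand behind it. Descending outside the stand, tips at saucer-rim height.

Call:
jog_arm(travel=[[0.01,0,0.03],[0.02,0,0.06],[0.03,0,0.09],[0.04,0,0.12],[0.047,0,0.14],[0.047,0,0.155],[0.047,0,0.165],[0.047,0,0.175],[0.047,0,0.182],[0.047,0,0.182]], dr=[[0,0,0],[0,0,0],[0,0,0],[0,0,0],[0,0,0],[0,0,0],[0,0,0],[0,0,0],[0,0,0],[0,0,0]], claw=[0.34,0.34,0.34,0.34,0.34,0.34,0.34,0.34,0.34,0.34])

```text
time_s: 6.0
tcp_pos: [0.6365, -0.0029, 0.0452]
eef_rot: [180.0, 15.0, 13.7]
contact_force: [0.2, -0.4, -0.1]
gripper_width: 0.03
gripper_force: 0.0
```

```bash
python3 - <<'E'
from h import *
np.set_printoptions(precision=4,suppress=True)
s=r.get_state();print(s['tcp_pos'],s['eef_rot'],s['contact_force'])
M=E(s['eef_rot'])
for dist in(.036,.0305,.0305-.0274): 
  t=np.array([.5937,-.014,0])+dist*np.array([.973,.230,0]);t[2]=.047;print(t,M.T@(t-s['tcp_pos'])/.5)
d=shot('side');im=d['pixels'];cv2.imwrite('pics/s2.png',cv2.resize(im[150:250,260:400],(784,560),interpolation=2)[...,::-1])
E
```

```text
[ 0.6365 -0.0029  0.0452] [179.9947  15.022   13.7137] [ 0.2167 -0.3601 -0.0999]
[ 0.6287 -0.0057  0.047 ] [-0.0169  0.0018  0.0009]
[ 0.6234 -0.007   0.047 ] [-0.0275  0.0017  0.0037]
[ 0.5967 -0.0133  0.047 ] [-0.0804  0.0013  0.0179]
```

View pics/s2.png

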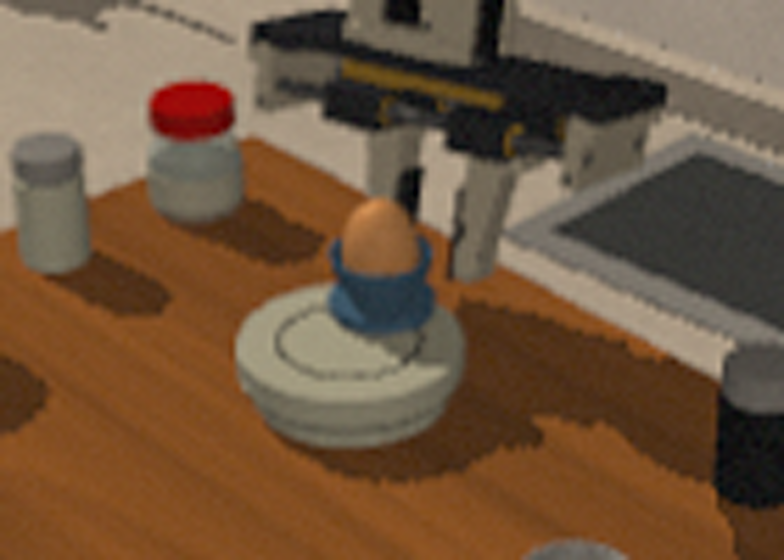

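Call:
jog_arm(travel=[[-0.001,0,-0.003],[-0.004,0.001,-0.002],[-0.007,0.001,-0.001],[-0.01,0.001,-0.001],[-0.013,0.001,0.0],[-0.015,0.001,0.001],[-0.017,0.001,0.001],[-0.019,0.001,0.002],[-0.021,0.001,0.002],[-0.021,0.001,0.002]], dr=[[0,0,0],[0,0,0],[0,0,0],[0,0,0],[0,0,0],[0,0,0],[0,0,0],[0,0,0],[0,0,0],[0,0,0]], claw=[0.34,0.34,0.34,0.34,0.34,0.34,0.34,0.34,0.34,0.34])

```text
time_s: 7.3
tcp_pos: [0.6266, -0.0058, 0.0471]
eef_rot: [180.0, 15.0, 13.7]
contact_force: [-0.2, 0.3, -0.3]
gripper_width: 0.0295
gripper_force: 0.0
```

```bash
cat > m.py <<'E'
from h import *
import sys
np.set_printoptions(precision=4,suppress=True)
S=[]
for i in range(4): S.append(r.get_state()['tcp_pos']);d=shot('wrist') if i<3 else d
s=r.get_state();S=np.mean(S,0);print(s['time_s'],S,s['eef_rot'],s['contact_force'])
if len(sys.argv)>1: cv2.imwrite('pics/'+sys.argv[1]+'.png',d['pixels'][...,::-1])
for c in('top','side'):
    d=shot(c);w=cloud(d);z=w[...,2]
    hsv=cv2.cvtColor(d['pixels'],cv2.COLOR_RGB2HSV)
    near=np.hypot(w[...,0]-.575,w[...,1]+.018)<.075
    egg=near&(hsv[...,0]<20)&(hsv[...,1]>70)&(z>.075)
    bl=near&(hsv[...,0]>92)&(hsv[...,0]<130)&(hsv[...,1]>80)&(z>.05)
    print(c,'egg px',egg.sum(),np.median(w[egg],0),'blue',bl.sum(),np.median(w[bl],0))
    if len(sys.argv)>1: cv2.imwrite(f'pics/{c}_{sys.argv[1]}.png',cv2.resize(d['pixels'][150:250,260:400],(784,560),interpolation=2)[...,::-1])
E
python3 m.py
```

```text
7.45 [ 0.6267 -0.0058  0.0471] [179.9949  15.0091  13.7139] [0.4862 0.2923 0.7497]
top egg px 249 [ 0.6023 -0.0088  0.1055] blue 23 [ 0.5716 -0.0099  0.0749]
side egg px 253 [ 0.5959 -0.0206  0.0978] blue 143 [ 0.5791 -0.0282  0.0599]
```

Call:
jog_arm(travel=[[-0.0024,0,0.0006],[-0.0048,0,0.0013],[-0.0072,0,0.0019],[-0.0096,0,0.0026],[-0.012,0,0.0032],[-0.0144,0,0.0039],[-0.0168,0,0.0045],[-0.0192,0,0.0051],[-0.0216,0,0.0058],[-0.024,0,0.0064]], dr=[[0,0,0],[0,0,0],[0,0,0],[0,0,0],[0,0,0],[0,0,0],[0,0,0],[0,0,0],[0,0,0],[0,0,0]], claw=[0.34,0.34,0.34,0.34,0.34,0.34,0.34,0.34,0.34,0.34])

```text
time_s: 8.8
tcp_pos: [0.6146, -0.0087, 0.047]
eef_rot: [180.0, 15.0, 13.7]
contact_force: [0.4, 0.3, -1.0]
gripper_width: 0.03
gripper_force: 0.4
```

```bash
python3 m.py p1
```

```text
8.95 [ 0.6145 -0.0088  0.0471] [179.9952  15.0242  13.716 ] [ 0.5677 -0.1017 -0.5682]
top egg px 274 [ 0.5945 -0.0122  0.1275] blue 20 [ 0.5639 -0.0104  0.0745]
side egg px 269 [ 0.593  -0.0198  0.0966] blue 155 [ 0.5734 -0.0297  0.0599]
```

View pics/side_p1.png

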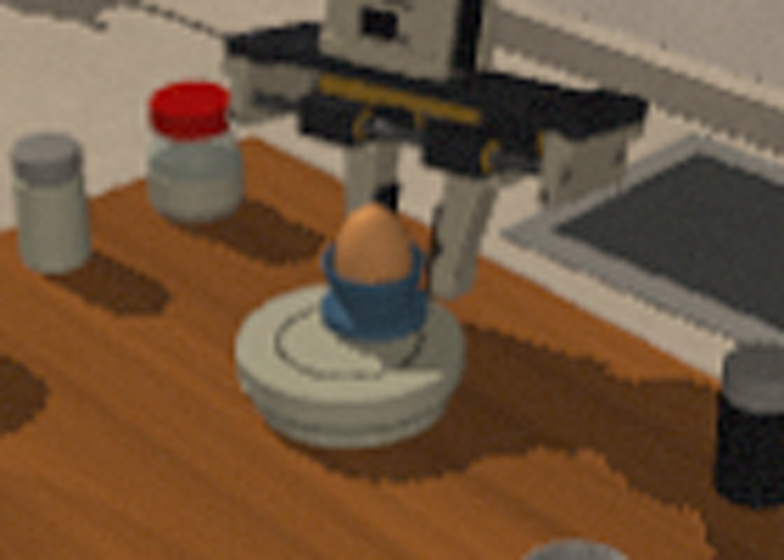

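The side view shows the cup upright at about (375, 300) with the egg in it, moved a few mm inward with the fingertips at the rim. Continuing.

Call:
jog_arm(travel=[[-0.0024,0,0.0006],[-0.0048,0,0.0013],[-0.0072,0,0.0019],[-0.0096,0,0.0026],[-0.012,0,0.0032],[-0.0144,0,0.0039],[-0.0168,0,0.0045],[-0.0192,0,0.0051],[-0.0216,0,0.0058],[-0.024,0,0.0064]], dr=[[0,0,0],[0,0,0],[0,0,0],[0,0,0],[0,0,0],[0,0,0],[0,0,0],[0,0,0],[0,0,0],[0,0,0]], claw=[0.34,0.34,0.34,0.34,0.34,0.34,0.34,0.34,0.34,0.34])

```text
time_s: 10.3
tcp_pos: [0.6025, -0.0117, 0.0471]
eef_rot: [180.0, 15.0, 13.7]
contact_force: [0.8, 0.5, 0.5]
gripper_width: 0.0297
gripper_force: 0.4
```

```bash
python3 m.py p2
```

```text
10.45 [ 0.6024 -0.0117  0.0471] [179.9954  15.0288  13.7167] [ 0.5086 -0.0442 -0.1724]
top egg px 417 [ 0.599  -0.0099  0.14  ] blue 22 [ 0.5515 -0.0171  0.075 ]
side egg px 544 [ 0.6133 -0.0126  0.1506] blue 159 [ 0.5615 -0.0331  0.062 ]
```

View pics/side_p2.png

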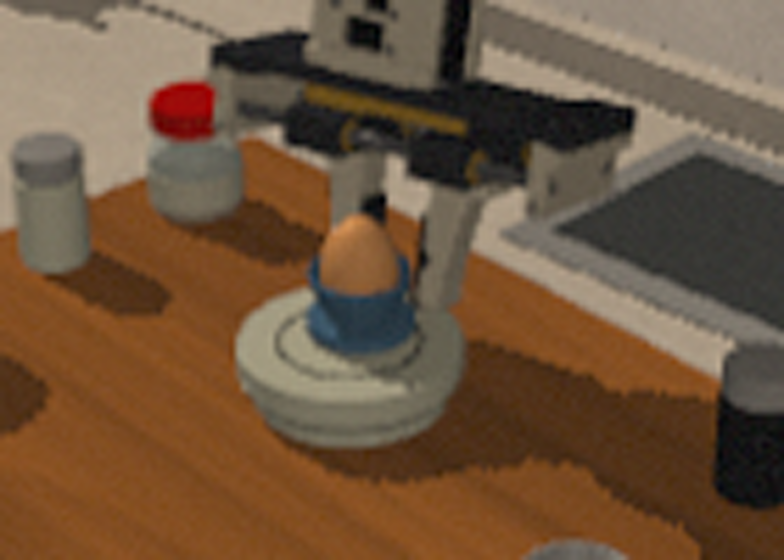

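The side view shows the cup upright at about (361, 310), with the ring centre near (349, 335). About 8 mm remain.

Call:
jog_arm(travel=[[-0.002,0,0.0005],[-0.004,0,0.001],[-0.006,0,0.0016],[-0.008,0,0.0021],[-0.01,0,0.0027],[-0.0115,0,0.0031],[-0.013,0,0.0035],[-0.0143,0,0.0038],[-0.015,0,0.004],[-0.015,0,0.004]], dr=[[0,0,0],[0,0,0],[0,0,0],[0,0,0],[0,0,0],[0,0,0],[0,0,0],[0,0,0],[0,0,0],[0,0,0]], claw=[0.34,0.34,0.34,0.34,0.34,0.34,0.34,0.34,0.34,0.34])

```text
time_s: 11.8
tcp_pos: [0.595, -0.0135, 0.0471]
eef_rot: [180.0, 15.0, 13.7]
contact_force: [0.8, -0.1, -0.2]
gripper_width: 0.0296
gripper_force: 0.4
```

```bash
python3 m.py p3
```

```text
11.95 [ 0.595  -0.0135  0.0471] [179.9937  15.021   13.7154] [ 0.4542  0.8546 -0.2648]
top egg px 560 [ 0.6305 -0.0085  0.3593] blue 21 [ 0.5447 -0.0206  0.074 ]
side egg px 814 [ 0.6334 -0.0109  0.3733] blue 166 [ 0.5542 -0.0339  0.061 ]
```

View pics/side_p3.png

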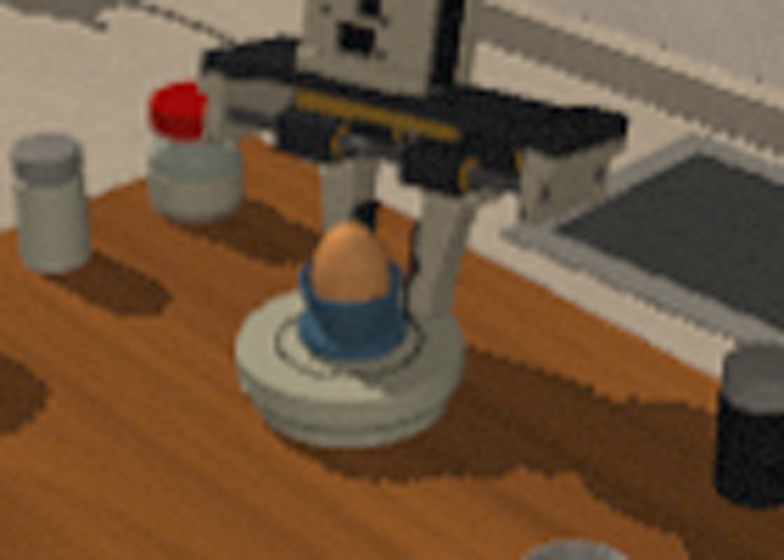

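The cup is now centred at about (351, 310), with the saucer visually inside the ring. Backing away and then rising.

Call:
jog_arm(travel=[[0.003,0,-0.0008],[0.008,0,-0.0021],[0.02,0,-0.0054],[0.04,0,-0.0107],[0.07,0,-0.0188],[0.1,0,-0.027],[0.116,0,-0.031],[0.1,0,-0.09],[0.08,0,-0.16],[0.065,0,-0.224]], dr=[[0,0,0],[0,0,0],[0,0,0],[0,0,0],[0,0,0],[0,0,0],[0,0,0],[0,0,0],[0,0,0],[0,0,0]], claw=[0.34,0.34,0.34,0.34,0.34,0.34,0.34,0.34,0.34,0.34])

```text
time_s: 13.3
tcp_pos: [0.6538, 0.0008, 0.148]
eef_rot: [180.0, 15.0, 13.7]
contact_force: [-0.5, -0.2, -0.2]
gripper_width: 0.0297
gripper_force: 0.0
```

Call:
jog_arm(travel=[[0.0,0,-0.05],[0.0,0,-0.1],[0.0,0,-0.15],[0.0,0,-0.15],[0.0,0,-0.15],[0.0,0,-0.15],[0.0,0,-0.15],[0.0,0,-0.15],[0.0,0,-0.15],[0.0,0,-0.15]], dr=[[0,0.02,0],[0,0.04,0],[0,0.0417,0],[0,0.0417,0],[0,0.0417,0],[0,0.0417,0],[0,0.0417,0],[0,0.0417,0],[0,0.0417,0],[0,0.0417,0]], claw=[0.34,0.34,0.34,0.34,0.34,0.34,0.34,0.34,0.34,0.34])

```text
time_s: 14.55
tcp_pos: [0.6726, 0.0054, 0.2192]
eef_rot: [180.0, 0.0, 13.7]
contact_force: [-0.5, -0.2, 0.1]
gripper_width: 0.0299
gripper_force: 0.0
```

```bash
python3 - <<'E'
from h import *
np.set_printoptions(precision=4,suppress=True)
s=r.get_state();print(s['time_s'],s['tcp_pos'],s['eef_rot'])
for cam in('wrist','top'):
    d=shot(cam);w=cloud(d);z=w[...,2];im=d['pixels'];cv2.imwrite(f'pics/{cam}_f.png',im[...,::-1])
    print(proj(d,[[.567,-.02,.0415]]))
    hsv=cv2.cvtColor(im,cv2.COLOR_RGB2HSV)
    near=np.hypot(w[...,0]-.566,w[...,1]+.02)<.06
    blue=near&(hsv[...,0]>92)&(hsv[...,0]<130)&(hsv[...,1]>80)
    c=w[(z>.068)&(z<.08)&blue];print(cam,'brim',len(c),c.min(0),c.max(0),fitc(c,.0245).x)
    white=(hsv[...,1]<90)&(abs(z-.0415)<.004)&near
    v,u=np.nonzero(white);h=cv2.convexHull(np.c_[u,v].astype(np.int32))[:,0];f=fitc(plane(d,h,.0415),.0535);print('stand',f.x,f.fun.std())
    egg=near&(hsv[...,0]<20)&(hsv[...,1]>70)&(z>.09);print('egg',w[egg].mean(0))
E
```

```text
14.55 [0.6726 0.0054 0.2192] [179.9928   0.0092  13.7184]
[[322.151  265.3828]]
wrist brim 178 [ 0.5715 -0.0408  0.0684] [0.5924 0.0024 0.0768] [ 0.5666 -0.0217]
stand [ 0.5681 -0.0202] 0.006580437775407343
egg [nan nan nan]
[[317.5432 215.8729]]
top brim 12 [ 0.5418 -0.0358  0.0718] [ 0.5522 -0.0016  0.0799] [ 0.5671 -0.0195]
stand [ 0.5641 -0.0184] 0.00042103691847225145
egg [ 0.5647 -0.0187  0.1025]<stdin>:13: RuntimeWarning: Mean of empty slice.
  ret = um.true_divide(
```

View pics/wrist_f.png

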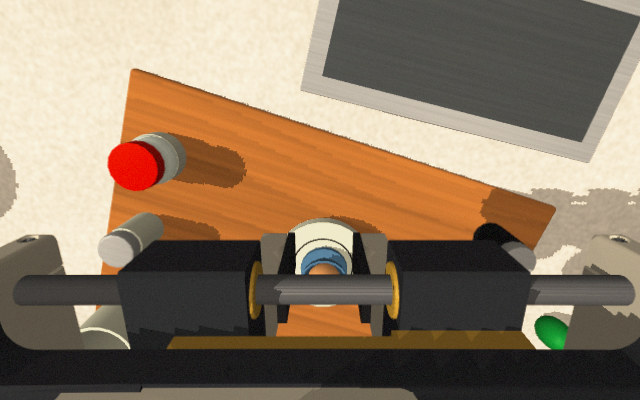

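The wrist view shows the cup at about (323, 262) inside the ring. It is partly hidden by the fingers, but the wrist and top measurements both put cup and stand within about 3 mm of each other.

```bash
python3 -c "
from plant import r
print(r.close_job())"
```

```text
the job is handed in; nothing more can be done
None
```

I nudged the egg cup inside the ring on the stand, with its middle about 3 mm or less from the stand's middle by the last pictures, upright and with the egg in it, then backed the arm away and handed the job in; the hand-in returned no verdict.

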